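# Hand the work over: flip two tray tags

## Robot

A 6-joint arm with a two-finger parallel gripper is mounted at the origin on a cart in front of the work surface, level with it; the furniture and walls round the work are solid. World frame = base frame: x ahead of the robot, y to its left, z up, the work surface at z = 0. Lengths are in m, angles in degrees, forces in N, time in s.
With the tool pointing down it reaches from about 0.375 to 0.9 m from the base axis. Payload 3.1 kg.
Tool frame: the origin (TCP) lies between the finger pads; the fingertips stand 11 mm ahead of it and the grasp point (between the pads) lies 8 mm behind it; z points along the fingers, y is the line along which they close (so a half turn about z gives the same grasp; the last joint's range is limited). The gripper opens to 87 mm and grips with 3 to 60 N. Pads are 19 mm wide; open, the fingers measure 117 mm over their backs; the gripper's body (75 mm by 190 mm) begins 51 mm behind the grasp point.
Start: joints at [-86.202, 30.224, 82.088, -0, 67.689, -10.227], TCP at [0.152, -0.606, 0.234] pointing down, gripper open.
Joint ranges: [-176.69, 176.69], [-43.24, 126.21], [12.49, 139.97], [-82, 262], [0, 151.66], [-163.58, 163.58]. Speed limits (degrees/s): [159.86, 159.86, 180, 180, 180, 180].

## Interface

Orientations are given as a 3x3 rotation matrix whose columns are the frame's x, y, z axes.
In Python, from rig import bot gives the robot as it stands.
- The arm moves only by the tool apply_moves, never from a script. Its argument "steps" is a list that holds one entry, the list of rows, each a list of 7 numbers: the shift along the tool's x, y, z in cm, then the turn, a rotation vector about the tool's x, y, z in degrees, then the gripper command: -1 is shut, 1 is fully open, values between are in proportion. In form: [[[dx, dy, dz, rx, ry, rz, jaw], ...]]. A call has 1 to 20 rows; each row is the pose to reach, as a shift and turn from the pose commanded when the call began, along the tool's axes at that moment; what a row does not reach only later rows make up. A row lasts 1/8 s, in which the tool goes at most 62.5 mm and 10.7 degrees, less where a joint would pass 70% of its speed; a pose out of reach is approached as far as the arm can. A call with a gripper value outside its range is refused whole. The fingers move at their own pace and stop on an object; the grip force is fixed at half the most. Time passes only in rows, so rows that repeat a pose let the fingers close. It gives the time, the measured TCP pose, the force, the opening and the grip force at its end, in the units of the state.
- bot.read_state(): the state, without advancing time (a new reading comes with each control period).
- bot.capture(name): name is "scene" or "side" or "wrist"; returns the picture (420x560x3 uint8, blue, green, red); there is no depth.
- bot.camera_model(name): a dict with "intrinsics" (3x3 intrinsics, pixels), "k1" (the pictures are not rectified: a ray, as slopes to the right and down, at radius r is drawn at 1 + k1 r^2 times it, then the intrinsics apply), "R" (3x3) and "t" (3): a world point X has camera coordinates R X + t. Camera axes: x right, y down, z forward; pixel columns grow to the right and rows downward; lengths in m; the calibration is good to about 2 mm. A picture is of the moment at which its call begins: read the wrist's pose just before it. camera_model takes no time and is no camera call; for the wrist camera it gives the pose at the moment of the call.
- bot.hand_in(): hands the job in; it is judged then, once.
The state is a dict: "time_s": time; "joint_positions": joint angles; "qvel": joint speeds; "tau": joint torques, N m; "position": TCP position; "tcp_rot": TCP orientation; "force": force on the tool from outside, world axes, zero at the start; "moment": the same for the moment, N m; "opening": opening from 0.0 (shut) to 1.0 (fully open); "grasp_force": force on a finger pad.
Only numpy, scipy, OpenCV 4.12 (cv2) and the standard library are available. Lean on these libraries where they do the work, as an engineer would, in place of code of your own. Each camera call takes 0.05 s, during which the arm holds its last target. There are 200 camera calls.

## Task

The buckles are finished and the bobbins come next. First flip the buckle tray's hinged tag right over its pivot until it lies flat towards its tray with the bar face up (waiting), then flip the bobbin tray's tag the other way until it lies flat, pointing away from its tray, with the ring face up (in work); the two tags must never both be turned to in work. Only push and press the tags gently with the fingertips: grip nothing, and leave the parts in the trays and everything else on the table as they are.

Things in the scene. Friction and masses are not known exactly. Their poses are not given: they have to be found in the camera images.
- buckle_stand: grey steel stand, fixed, 150 x 92 mm. Origin on the table under the tag's pivot; x points from pivot to its tray (at yaw 0: away from the robot), y along the pivot, which is 80 mm up. Base 8 mm thick, x -30 to +120. Fork cheeks at y +-41, 18 long in x, 8 thick, to z 89. Tray at x +86: 70 x 92, rim z 25, floor z 12, holds the brass buckle.
- buckle_tag (a joint): angle of the buckle stand's flip tag. 0: flat on the stand's -x side, away from the tray, ring face up = in work. 3.14: over the top, flat on the +x side towards the tray, bar face up = waiting. 1.57: upright. Stops at 0 and 3.14. Stiff hinge (0.03 N m): the 60 g tag stays where it is left, so push it all the way down. Starts within 0.1 of 0.
- bobbin_stand: grey steel stand, fixed, 150 x 92 mm. Origin on the table under the tag's pivot; x points from pivot to its tray (at yaw 0: away from the robot), y along the pivot, which is 80 mm up. Base 8 mm thick, x -30 to +120. Fork cheeks at y +-41, 18 long in x, 8 thick, to z 89. Tray at x +86: 70 x 92, rim z 25, floor z 12, holds the two bobbins.
- bobbin_tag (a joint): angle of the bobbin stand's flip tag. 0: flat on the stand's -x side, away from the tray, ring face up = in work. 3.14: over the top, flat on the +x side towards the tray, bar face up = waiting. 1.57: upright. Stops at 0 and 3.14. Stiff hinge (0.03 N m): the 60 g tag stays where it is left, so push it all the way down. Starts within 0.1 of 3.14.
- buckle_tag_end (a point): middle of the free end of the buckle stand's aluminium tag, 57 mm from the pivot. The tag is 5 mm thick, 66 mm wide near the pivot, 50 mm from 30 mm outwards; one face bears a raised ring, the other a raised straight bar, both standing up to 2.5 mm proud
- buckle_tail_end (a point): middle of the end of the thumb tail of the buckle stand's tag, 38 mm from the pivot, opposite to the tag and in its plane, 30 mm wide, 5 mm thick, free underneath; pressed down (about 2 N) it raises the tag. Small fixed rests for the tag flank it: x +-18 mm, from y +-24 mm outwards, just below pivot height
- buckle: round brass buckle with a centre bar, 54 mm across, 6 mm thick, lying loose in the buckle stand's tray; origin under its centre
- bobbin_tag_end (a point): middle of the free end of the bobbin stand's aluminium tag, 57 mm from the pivot. The tag is 5 mm thick, 66 mm wide near the pivot, 50 mm from 30 mm outwards; one face bears a raised ring, the other a raised straight bar, both standing up to 2.5 mm proud
- bobbin_tail_end (a point): middle of the end of the thumb tail of the bobbin stand's tag, 38 mm from the pivot, opposite to the tag and in its plane, 30 mm wide, 5 mm thick, free underneath; pressed down (about 2 N) it raises the tag. Small fixed rests for the tag flank it: x +-18 mm, from y +-24 mm outwards, just below pivot height
- bobbin_a: small bobbin, 22 mm diameter, 11 mm high, loose in the bobbin stand's tray; origin under its centre
- bobbin_b: second bobbin, the same, in the same tray
- lamp_shade (a point): obstacle: middle of the fixed work-lamp shade that hangs over the table between the two stands, 90 x 80 mm on plan, from 255 to 360 mm above the table; the sewing machine stands behind it. Keep the arm on the robot's side of it when crossing between the stands
- brown_cone: bystander: brown thread cone, 63 mm diameter, 122 mm tall, standing at the back left; origin under its centre
- green_tin: bystander: round green tin, 70 mm diameter, 31 mm tall, at the back left; origin under its centre
- tape_roll: bystander: rolled tape measure with a clip, 79 x 62 x 30 mm, at the left; origin under its centre
- wax_block: bystander: beeswax block 33 x 51 x 23 mm, at the right; origin under its centre
- awl: bystander: awl with a turned handle, 24 x 135 x 24 mm, lying at the right; origin under its centre
- pliers: bystander: pliers with red grips, 53 x 178 x 13 mm, lying at the far right; origin under its centre

How it is judged (in metres and radians):
On the way, in this order (a step that is already met when the one before it is completed fails the run):
1. the buckle tag lies flat towards its tray, bar face up, and the bobbin tag still lies at waiting (value of joint buckle_tag above 2.99159 rad and value of joint bobbin_tag above 1.57079 rad), for 0.2 s.
2. the bobbin tag lies flat away from its tray, ring face up (value of joint bobbin_tag below 0.15 rad and value of joint buckle_tag above 2.99159 rad), for 0.2 s.
At the end, for the whole second after the job is handed in: The buckle tag lies within 0.15 rad of flat on the tray side (bar up), the bobbin tag within 0.15 rad of flat on the side away from its tray (ring up), both at rest; the parts in the trays are within 10 mm and the bystanders within 20 mm of where they were (all of step 2 and velocity of joint buckle_tag below 0.05 rad/s and velocity of joint bobbin_tag above -0.05 rad/s and distance of each of buckle, bobbin_a, bobbin_b from where it was at the start of the episode below 0.01 m and distance of each of brown_cone, green_tin, tape_roll, wax_block, awl, pliers from where it was at the start of the episode below 0.02 m); the robot touches nothing.
It fails at once if both tags are turned to the in-work side at once (value of joint each of buckle_tag, bobbin_tag below 1.57079 rad).
It fails at once if a part in a tray is lifted or shifted by more than 15 mm (distance of any of buckle, bobbin_a, bobbin_b from where it was at the start of the episode above 0.015 m).
It fails at once if a bystander is lifted or shifted by more than 30 mm (distance of any of brown_cone, green_tin, tape_roll, wax_block, awl, pliers from where it was at the start of the episode above 0.03 m).
It fails at once if a tag or its stand is gripped or pressed with more than 35 N (contact force between the fingers and buckle_stand above 35 N or contact force between the fingers and bobbin_stand above 35 N).
It also fails if it takes over 72 s, if anything falls off the work surface, if the arm or the gripper's body presses on something with over 40 N, if the wrist force passes 120 N, or if a joint passes its speed limit or range.

## Working session

There is one attempt and no reset: what is moved stays moved. The work goes in short steps, Python scripts to look and compute and a tool call to move; the robot and the scene stay as the last step left them, time stands still between calls to the robot, and variables do not carry over. Pictures are saved under pics/ and viewed, at most 10 in all, crops included, and the job is handed in when it is done.

Besides the shell and the picture viewer there is one more tool, called after "Request:" by a JSON object that holds its "api" and its "payload", one argument or row to a line. apply_moves: Moves the arm, as the interface text tells. Its arguments: {"type":"object","properties":{"steps":{"type":"array","items":{"type":"array","items":{"type":"array","items":{"type":"number"}}}}},"required":["steps"]}

```bash
mkdir -p pics; python3 - <<'E'
from rig import bot
import cv2,numpy as np
for n in("scene","side"):
    cv2.imwrite(f"pics/{n}.png",bot.capture(n))
    m=bot.camera_model(n);print(n,m)
print(bot.read_state())
E
```

```text
scene {'intrinsics': array([[388.60590594,   0.        , 279.50518002],
       [  0.        , 388.60590594, 209.6042803 ],
       [  0.        ,   0.        ,   1.        ]]), 'k1': -0.10339139593337755, 'R': array([[ 0.90348078, -0.42850554, -0.01027081],
       [-0.27797896, -0.56752748, -0.77500984],
       [ 0.32626704,  0.70306156, -0.63186569]]), 't': array([-0.52585211,  0.25022148,  1.64004919])}
side {'intrinsics': array([[400.5583908 ,   0.        , 284.27429373],
       [  0.        , 400.5583908 , 214.47399309],
       [  0.        ,   0.        ,   1.        ]]), 'k1': -0.08984987202434387, 'R': array([[-0.83337513, -0.55266531,  0.00685191],
       [-0.20750458,  0.30136209, -0.93065715],
       [ 0.51227702, -0.77700833, -0.36582826]]), 't': array([0.3898613 , 0.33305849, 1.11619586])}
{'time_s': 0.1, 'joint_positions': array([-8.61993906e+01,  3.02723034e+01,  8.21500538e+01, -9.25407913e-04,
        6.76866551e+01, -1.02274507e+01]), 'qvel': array([-0.05270712, -0.06436092, -0.12987787, -0.03137273,  0.00851538,
        0.04307051]), 'tau': array([ 4.95250151e-04, -4.40985703e+01, -1.77150840e+01,  6.34731981e-02,
        5.34255698e-02, -3.97497331e-05]), 'position': array([ 0.15147814, -0.60571312,  0.23267817]), 'tcp_rot': array([[ 9.70175664e-01,  2.42402891e-01, -1.41023548e-04],
       [ 2.42402717e-01, -9.70173862e-01,  1.89744753e-03],
       [ 3.23129407e-04, -1.87504191e-03, -9.99998190e-01]]), 'force': array([-0.18655804,  0.6596748 , -0.20062835]), 'moment': array([-0.03185159, -0.04436732,  0.04577442]), 'grasp_force': 0.0, 'opening': 0.9987880531166315}
```

View pics/scene.png

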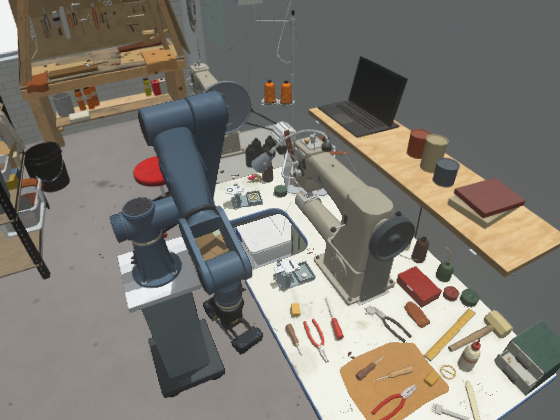

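View pics/side.png

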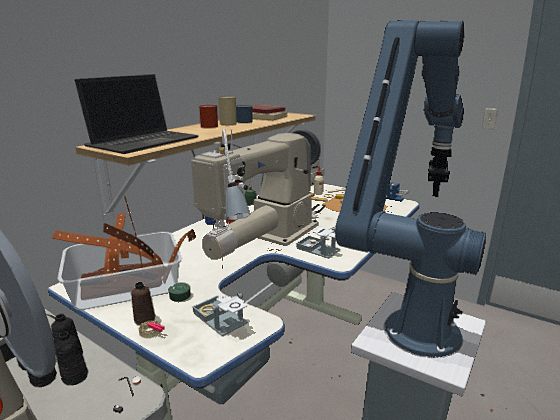

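The scene view shows one stand near (240,195) with a tag and tray and another near (293,270). The side view shows them at (222,310) and (318,243). I'll enlarge all four.

```bash
python3 - <<'E'
import cv2,numpy as np
s=cv2.imread("pics/scene.png");d=cv2.imread("pics/side.png")
def c(i,x,y,w=66,h=49): return cv2.resize(i[y:y+h,x:x+w],(396,294),interpolation=cv2.INTER_CUBIC)
a=np.vstack([np.hstack([c(s,210,170),c(s,260,245)]),np.hstack([c(d,188,287),c(d,288,218)])])
cv2.imwrite("pics/crop.png",a)
E
```

```text
(no output)
```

View pics/crop.png

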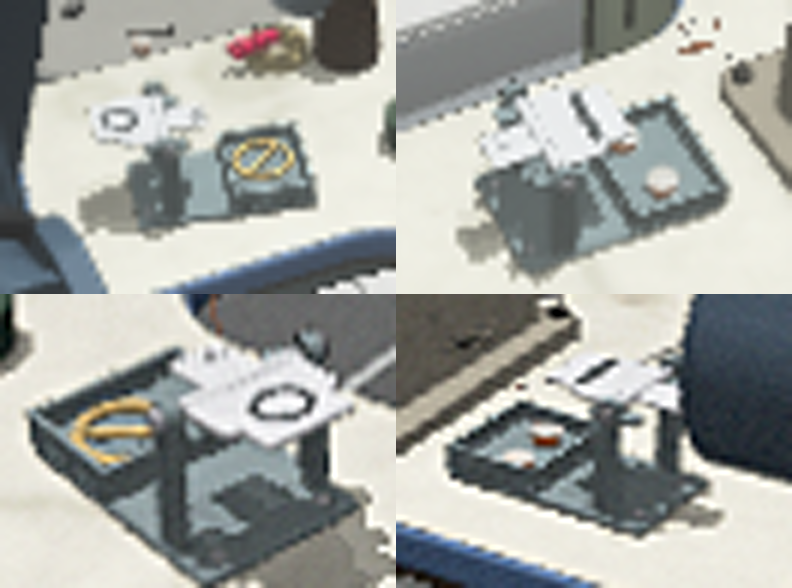

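Top row is the scene view and bottom row the side view. On the left is the buckle stand (ring up, tag end at crop (95,120), buckle at (262,158)). On the right is the bobbin stand (bar up, tag end at (620,112)). I'll fit both poses from the corner pixels in both views.

```bash
cat > h.py <<'E'
import numpy as np,cv2
from scipy.optimize import least_squares
def proj(m,X):
    c=np.atleast_2d(X)@np.array(m["R"]).T+m["t"]; s=c[:,:2]/c[:,2:]
    s=s*(1+m["k1"]*(s**2).sum(1,keepdims=True)); K=np.array(m["intrinsics"])
    return s@K[:2,:2].T+K[:2,2]
def world(p,L):
    c,s=np.cos(p[2]),np.sin(p[2]); L=np.atleast_2d(L)
    return np.c_[p[0]+c*L[:,0]-s*L[:,1],p[1]+s*L[:,0]+c*L[:,1],L[:,2]]
def tag(a,r,y): return [-r*np.cos(a),y,.08+r*np.sin(a)]
def fit(obs,p0,a0):
    # obs: (cam model, kind, local, pixel); kind 's' static, 't' tag (r,y)
    def f(q): return np.concatenate([proj(m,world(q,L if k=='s' else tag(q[3],*L)))[0]-px for m,k,L,px in obs]+[[(q[3]-a0)*20]])
    r=least_squares(f,[*p0,a0],loss='soft_l1'); return r.x,f(r.x)[:-1].reshape(-1,2)
E
python3 - <<'E'
from h import *
from rig import bot
S,D=bot.camera_model("scene"),bot.camera_model("side")
def o(m,x0,y0,L): return [(m,k,np.array(l)/1000,np.array([x0+u/6-.4,y0+v/6-.4])) for k,l,u,v in L]
bk=o(S,210,170,[('s',(121,46,25),303,122),('s',(51,46,25),217,130),('s',(-30,-46,0),142,230),('s',(121,-46,0),315,205),('t',(57,25),90,101),('t',(57,-25),95,140),('s',(86,0,14),262,158)])+\
 o(D,188,287,[('t',(57,25),270,153),('t',(57,-25),357,109),('s',(-30,46,0),208,291),('s',(-30,-46,0),362,206),('s',(121,46,25),32,118),('s',(121,-46,25),180,54)])
bb=o(S,260,245,[('s',(-30,46,8),84,183),('s',(-30,-46,0),132,273),('s',(121,46,25),276,97),('s',(121,-46,0),331,203),('t',(57,25),207,90),('t',(57,-25),241,133)])+\
 o(D,288,218,[('s',(-30,46,0),244,243),('s',(-30,-46,0),312,197),('s',(121,46,25),52,164),('s',(121,-46,25),124,108),('t',(57,25),154,78),('t',(57,-25),184,58)])
for ob,p,a in((bk,(.5,.4,0),.05),(bb,(.5,-.1,0),3.09)):
    q,r=fit(ob,p,a); print(q.round(4),np.degrees(q[2]).round(1)); print(r.round(1).tolist())
E
```

```text
[ 0.4759  0.2762 -0.2234  0.0823] -12.8
[[-1.0, -0.3], [0.1, 0.3], [-0.2, 0.4], [0.5, 0.3], [-0.1, 0.9], [0.2, 0.3], [0.8, 1.6], [0.0, 0.0], [0.2, 0.1], [-0.2, 1.3], [0.1, 1.7], [-0.8, -0.6], [-0.2, -1.2]]
[ 0.46   -0.298  -0.0235  3.0864] -1.3
[[-1.1, -0.8], [0.1, 1.4], [-0.3, -0.5], [0.5, 0.9], [-0.1, -1.0], [-0.3, 0.3], [0.2, 0.2], [0.1, -0.9], [-0.5, -2.4], [-0.4, -0.8], [-0.6, 0.7], [0.8, -0.1]]
```

```bash
cat >> h.py <<'E'
def ray(m,px,z):
    f=lambda q: proj(m,[q[0],q[1],z])[0]-px
    return least_squares(f,[.6,0]).x
ST={'bk':(.4759,.2762,-.2234),'bb':(.46,-.298,-.0235)}
E
python3 - <<'E'
from h import *
from rig import bot
D=bot.camera_model("side")
for p in((237,203),(228,185),(246,217)): print(ray(D,p,.31))
for n,p in ST.items():
  print(n,world(p,[[x/1000,0,0] for x in(-85,-45,-32,0,32,45,85)])[:,:2].round(3).tolist())
s=cv2.imread("pics/scene.png")[130:280,200:360];d=cv2.imread("pics/side.png")[140:280,60:270]
cv2.imwrite("pics/lamp.png",np.hstack([cv2.resize(s,(426,400)),cv2.resize(d,(374,400))]))
E
```

```text
[0.55808792 0.12286136]
[0.69960123 0.00093904]
[0.46565118 0.19559639]
bk [[0.393, 0.295], [0.432, 0.286], [0.445, 0.283], [0.476, 0.276], [0.507, 0.269], [0.52, 0.266], [0.559, 0.257]]
bb [[0.375, -0.296], [0.415, -0.297], [0.428, -0.297], [0.46, -0.298], [0.492, -0.299], [0.505, -0.299], [0.545, -0.3]]
```

View pics/lamp.png

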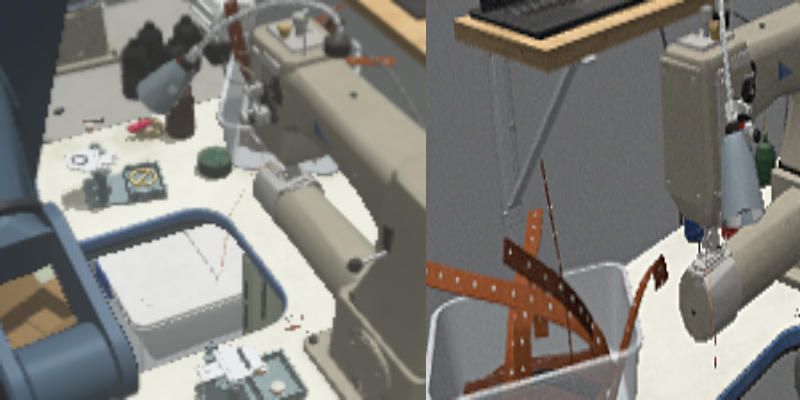

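The left panel (scene) shows the lamp shade at about (165,85), which is image (262,162). The right panel (side) shows it at (742,180), which is image (237,203). I'll triangulate it.

```bash
python3 - <<'E'
from h import *
from rig import bot
S,D=bot.camera_model("scene"),bot.camera_model("side")
print(least_squares(lambda X:np.r_[proj(S,X)[0]-[262,162],proj(D,X)[0]-[237,203]],[.6,0,.3]))
E
```

```text
message: `xtol` termination condition is satisfied.
     success: True
      status: 3
         fun: [ 3.072e-01 -5.439e-01  2.826e-01  3.141e-01]
           x: [ 5.588e-01  1.208e-01  3.082e-01]
        cost: 0.2843969310474399
         jac: [[ 2.079e+02 -8.984e+01 -8.448e+00]
               [-5.386e+01 -1.083e+02 -1.927e+02]
               [-2.580e+02 -2.149e+02 -1.187e+01]
               [-6.447e+01  9.368e+01 -3.147e+02]]
        grad: [-3.491e-05 -5.981e-05 -4.735e-05]
  optimality: 5.980714624342909e-05
 active_mask: [ 0.000e+00  0.000e+00  0.000e+00]
        nfev: 5
        njev: 4
```

```bash
cat >> h.py <<'E'
def yawR(deg):
    a=np.radians(deg);c,s=np.cos(a),np.sin(a); return np.array([[c,s,0],[s,-c,0],[0,0,-1.]])
def rows(p0,R0,way):
    "way: list of (xyz world TCP, yaw deg) -> rows cm/deg (tool pointing down), capped 5 cm per row"
    y0=np.degrees(np.arctan2(R0[1,0],R0[0,0]))
    for p,y in way: print(np.round(R0.T@(np.array(p)-p0)*100,2).tolist(),'rz',round(y0-y,1))
def loc(n,x,y,tip): w=world(ST[n],[x/1000,y/1000,tip/1000+.011])[0]; return w
E
python3 - <<'E'
from h import *
from rig import bot
s=bot.read_state(); rows(np.array([.152,-.606,.234]),yawR(14.03),[((.32,-.3,.24),14),((.41,-.05,.24),0),((.40,.15,.24),-12.8),((.40,.29,.24),-12.8)])
E
```

```text
[23.72, -25.61, -0.6] rz 0.0
[38.51, -47.69, -0.6] rz 14.0
[42.39, -67.33, -0.6] rz 26.8
[45.78, -80.91, -0.6] rz 26.8
```

Request:
{"api": "apply_moves", "payload": {
  "steps": [
    [[4,-4.3,-0.6,0,0,0,-1],[8,-8.6,-0.6,0,0,0,-1],[12,-13,-0.6,0,0,0,-1],[16,-17.2,-0.6,0,0,0,-1],[20,-21.5,-0.6,0,0,0,-1],[23.7,-25.6,-0.6,0,0,0,-1],[26.7,-30,-0.6,0,0,3,-1],[29.7,-34.4,-0.6,0,0,6,-1],[32.7,-38.8,-0.6,0,0,9,-1],[35.6,-43.2,-0.6,0,0,12,-1],[38.5,-47.7,-0.6,0,0,14,-1],[39.5,-52.6,-0.6,0,0,18,-1],[40.5,-57.5,-0.6,0,0,22,-1],[41.5,-62.4,-0.6,0,0,26,-1],[42.4,-67.3,-0.6,0,0,26.8,-1],[43.5,-71.8,-0.6,0,0,26.8,-1],[44.6,-76.4,-0.6,0,0,26.8,-1],[45.8,-80.9,-0.6,0,0,26.8,-1],[45.8,-80.9,-0.6,0,0,26.8,-1],[45.8,-80.9,-0.6,0,0,26.8,-1]]
  ]
}}

```text
time_s: 2.6
position: [0.3991, 0.2891, 0.2391]
tcp_rot: [[0.975, -0.22, -0.001], [-0.22, -0.975, -0.001], [-0.001, 0.001, -1.0]]
force: [-0.2, -0.4, -0.7]
opening: 0.005
grasp_force: 0.0
```

```bash
python3 - <<'E'
from rig import bot
import cv2
s=bot.read_state();print(s['time_s'],s['position'],s['tcp_rot'].round(4),s['force'],s['joint_positions'].round(1),s['opening'])
m=bot.camera_model("wrist")
i=bot.capture("wrist");cv2.imwrite("pics/w1.png",i);print(m)
E
```

```text
2.6 [0.39911486 0.28909143 0.23911134] [[ 0.9754 -0.2204 -0.0014]
 [-0.2204 -0.9754 -0.0011]
 [-0.0011  0.0013 -1.    ]] [-0.1949962  -0.44227955 -0.69272269] [ 22.9  19.7 100.2  -0.   60.2 125.7] 0.0046375488822035125
{'intrinsics': array([[376.40169379,   0.        , 280.47475543],
       [  0.        , 376.40169379, 207.27817343],
       [  0.        ,   0.        ,   1.        ]]), 'k1': 0.020055622221111673, 'R': array([[-2.20654871e-01, -9.75351606e-01,  8.19689439e-04],
       [-9.35878536e-01,  2.11961351e-01,  2.81431609e-01],
       [-2.74668514e-01,  6.13321257e-02, -9.59580939e-01]]), 't': array([0.36961679, 0.2763381 , 0.48702333])}
```

View pics/w1.png

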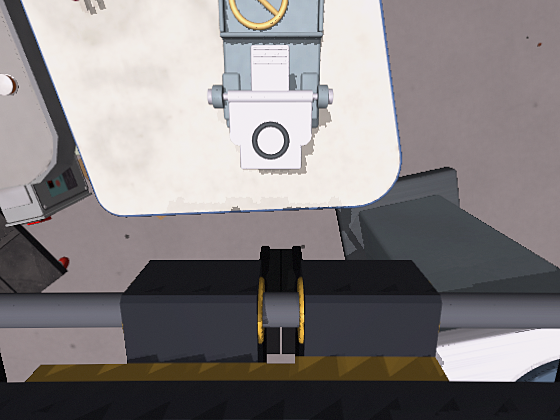

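The wrist view shows the buckle tag with its end corners at (241,168) and (301,168), and the tail end corners at (252,45) and (289,45). I'll refine the pose from these.

```bash
python3 - <<'E'
from h import *
from rig import bot
W=bot.camera_model("wrist")
ob=[(W,'t',(.057,.025),(241,168)),(W,'t',(.057,-.025),(301,168)),(W,'t',(-.038,.015),(252,45)),(W,'t',(-.038,-.015),(289,45))]
q,r=fit(ob,ST['bk'],.05);print(q,r.round(1).tolist())
p=np.array([.4,.29,.24])
ST['bk']=q[:3];y=np.degrees(q[2]);print(y)
L=[(32,5,150),(32,5,90),(32,5,75),(32,5,60)]+[(32,5,150),(-82,8,150),(-82,8,100),(-14,8,100)]
rows(p,yawR(-12.8),[(loc('bk',*l),y) for l in L])
E
```

```text
[ 0.47580622  0.2787932  -0.22540858  0.04473469] [[-0.3, 0.7], [0.3, 0.8], [-1.2, -0.6], [1.2, -0.5]]
-12.914960166673968
[10.84, -1.08, 7.9] rz 0.1
[10.84, -1.08, 13.9] rz 0.1
[10.84, -1.08, 15.4] rz 0.1
[10.84, -1.08, 16.9] rz 0.1
[10.84, -1.08, 7.9] rz 0.1
[-0.56, -1.4, 7.9] rz 0.1
[-0.56, -1.4, 12.9] rz 0.1
[6.24, -1.39, 12.9] rz 0.1
```

Request:
{"api": "apply_moves", "payload": {
  "steps": [
    [[3,-0.3,2,0,0,0,-1],[6,-0.6,4,0,0,0,-1],[9,-0.9,6,0,0,0,-1],[10.8,-1.1,8,0,0,0,-1],[10.8,-1.1,10.5,0,0,0,-1],[10.8,-1.1,13,0,0,0,-1],[10.8,-1.1,14,0,0,0,-1],[10.8,-1.1,14.8,0,0,0,-1],[10.8,-1.1,15.5,0,0,0,-1],[10.8,-1.1,16.2,0,0,0,-1],[10.8,-1.1,16.9,0,0,0,-1],[10.8,-1.1,16.9,0,0,0,-1]]
  ]
}}

```text
time_s: 4.15
position: [0.5077, 0.2765, 0.0701]
tcp_rot: [[0.975, -0.221, 0.0], [-0.221, -0.975, 0.0], [0.0, -0.0, -1.0]]
force: [-0.1, 0.2, 0.3]
opening: 0.007
grasp_force: 0.2
```

```bash
python3 - <<'E'
from rig import bot
import cv2
cv2.imwrite("pics/d1.png",cv2.resize(bot.capture("side")[230:370,150:340],(760,560)))
E
```

```text
(no output)
```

View pics/d1.png

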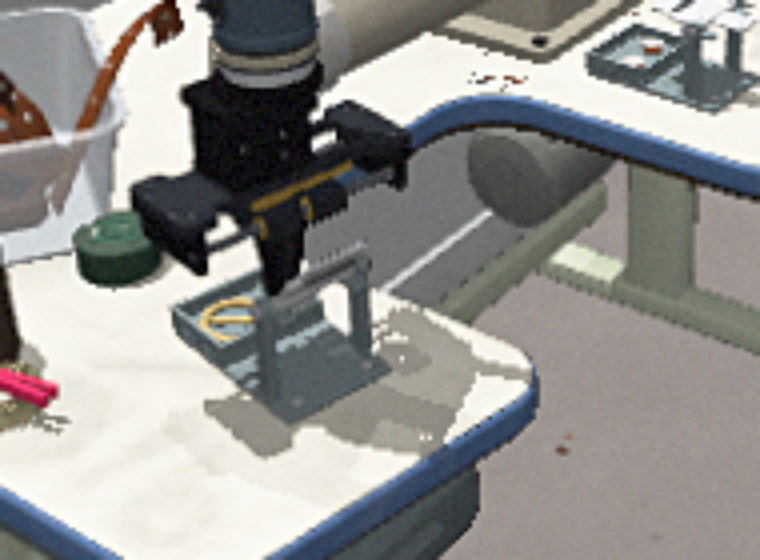

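The side view shows the fingertips on the tail at (285,285), with the tag tilted up about 45° and seen edge-on. Next I'll lift, go round to the -x side and push the tag up.

Request:
{"api": "apply_moves", "payload": {
  "steps": [
    [[0,0,-3,0,0,0,-1],[0,0,-6,0,0,0,-1],[0,0,-9.5,0,0,0,-1],[-4,0,-9.5,0,0,0,-1],[-8,0,-9.5,0,0,0,-1],[-11.6,0,-9.5,0,0,0,-1],[-11.6,0,-7,0,0,0,-1],[-11.6,0,-4.3,0,0,0,-1],[-10,0,-4.3,0,0,0,-1],[-9,0,-4.3,0,0,0,-1],[-8,0,-4.3,0,0,0,-1],[-7,0,-4.3,0,0,0,-1],[-6,0,-4.3,0,0,0,-1],[-5.2,0,-4.4,0,0,0,-1],[-4.6,0,-4.5,0,0,0,-1],[-4.2,0,-4.5,0,0,0,-1],[-4.2,0,-4.5,0,0,0,-1]]
  ]
}}

```text
time_s: 6.32
position: [0.4669, 0.2856, 0.1155]
tcp_rot: [[0.975, -0.221, 0.0], [-0.221, -0.975, -0.0], [0.0, -0.0, -1.0]]
force: [0.5, 0.0, -0.3]
opening: 0.004
grasp_force: 0.0
```

```bash
python3 - <<'E'
from rig import bot
import cv2
cv2.imwrite("pics/d2.png",cv2.resize(bot.capture("side")[230:370,150:340],(760,560)))
E
```

```text
(no output)
```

View pics/d2.png

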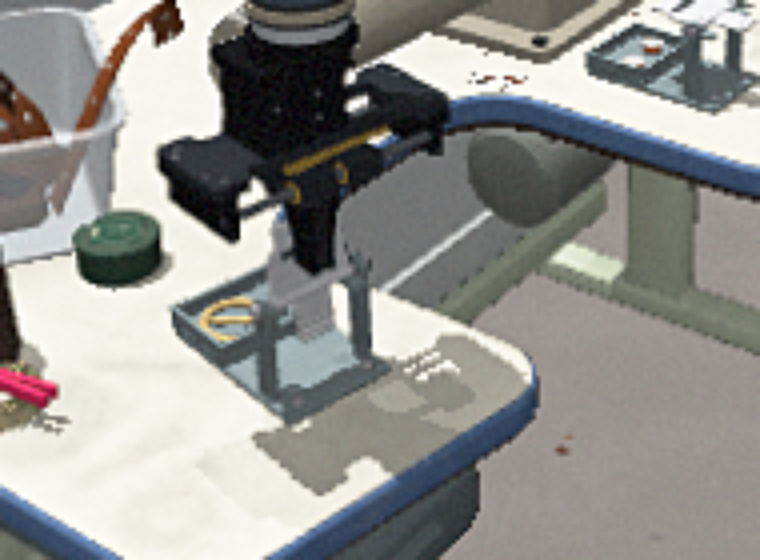

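The tag is upright, seen behind the fingers at (295,270). Now I'll push it over and down.

Request:
{"api": "apply_moves", "payload": {
  "steps": [
    [[0.5,0,-0.1,0,0,0,-1],[1.1,0,-0.1,0,0,0,-1],[1.7,0,-0.1,0,0,0,-1],[2.3,0,0,0,0,0,-1],[3,0,0.3,0,0,0,-1],[3.7,0,0.65,0,0,0,-1],[4.2,0,1,0,0,0,-1],[4.6,0,1.3,0,0,0,-1],[4.9,0,1.6,0,0,0,-1],[4.9,0,1.8,0,0,0,-1],[4.9,0,1.9,0,0,0,-1]]
  ]
}}

```text
time_s: 7.75
position: [0.5145, 0.2749, 0.0965]
tcp_rot: [[0.975, -0.221, 0.0], [-0.221, -0.975, 0.0], [0.0, -0.0, -1.0]]
force: [0.5, -0.0, 1.3]
opening: 0.005
grasp_force: 0.3
```

Request:
{"api": "apply_moves", "payload": {
  "steps": [
    [[0,0,0.05,0,0,0,-1],[0,0,0.1,0,0,0,-1]]
  ]
}}

```text
time_s: 8.0
position: [0.5144, 0.2749, 0.0957]
tcp_rot: [[0.975, -0.221, 0.0], [-0.221, -0.975, 0.0], [0.0, -0.0, -1.0]]
force: [-0.2, -0.4, 0.6]
opening: 0.006
grasp_force: 0.3
```

Request:
{"api": "apply_moves", "payload": {
  "steps": [
    [[0,0,0.05,0,0,0,-1],[0,0,0.1,0,0,0,-1],[0,0,0.1,0,0,0,-1]]
  ]
}}

```text
time_s: 8.38
position: [0.5144, 0.2749, 0.0945]
tcp_rot: [[0.975, -0.221, -0.0], [-0.221, -0.975, 0.0], [-0.0, -0.0, -1.0]]
force: [-0.6, 1.2, 1.1]
opening: 0.008
grasp_force: 0.2
```

Request:
{"api": "apply_moves", "payload": {
  "steps": [
    [[0,0,0.05,0,0,0,-1],[0,0,0.1,0,0,0,-1],[0,0,0.1,0,0,0,-1]]
  ]
}}

```text
time_s: 8.75
position: [0.5144, 0.2749, 0.0939]
tcp_rot: [[0.975, -0.221, 0.0], [-0.221, -0.975, 0.0], [0.0, -0.0, -1.0]]
force: [-1.6, -0.2, 3.6]
opening: 0.006
grasp_force: 1.9
```

Request:
{"api": "apply_moves", "payload": {
  "steps": [
    [[0,0,0.05,0,0,0,-1],[0,0,0.05,0,0,0,-1],[0,0,0.05,0,0,0,-1]]
  ]
}}

```text
time_s: 9.12
position: [0.5144, 0.2749, 0.0938]
tcp_rot: [[0.975, -0.221, 0.0], [-0.221, -0.975, 0.0], [0.0, -0.0, -1.0]]
force: [-0.1, -0.3, 6.1]
opening: 0.007
grasp_force: 3.3
```

```bash
python3 - <<'E'
from h import *
p=np.array([.5144,.2749,.0925])
rows(p,yawR(-12.8),[((.417,.297,.17),-12.8),((.41,.297,.24),-12.8),((.415,.05,.24),-12.8),((.40,-.29,.24),-1.3)])
E
```

```text
[-9.99, 0.0, -7.75] rz 0.0
[-10.67, 0.16, -14.75] rz 0.0
[-4.71, 24.13, -14.75] rz 0.0
[1.36, 57.62, -14.75] rz -11.5
```

Request:
{"api": "apply_moves", "payload": {
  "steps": [
    [[0,0,-3,0,0,0,-1],[0,0,-7.7,0,0,0,-1],[-5,0,-7.7,0,0,0,-1],[-10,0,-8.5,0,0,0,-1],[-10.6,0.2,-12,0,0,0,-1],[-10.6,0.2,-14.7,0,0,0,-1],[-9.5,5,-14.7,0,0,0,-1],[-8.3,10,-14.7,0,0,0,-1],[-7,15,-14.7,0,0,0,-1],[-5.9,20,-14.7,0,0,0,-1],[-4.7,24.5,-14.7,0,0,0,-1],[-3.8,29.5,-14.7,0,0,0,-1],[-2.9,34.5,-14.7,0,0,-3,-1],[-2,39.5,-14.7,0,0,-6,-1],[-1,44.5,-14.7,0,0,-9,-1],[0,49.5,-14.7,0,0,-11.5,-1],[0.8,54,-14.7,0,0,-11.5,-1],[1.4,57.6,-14.7,0,0,-11.5,-1],[1.4,57.6,-14.7,0,0,-11.5,-1],[1.4,57.6,-14.7,0,0,-11.5,-1]]
  ]
}}

```text
time_s: 11.62
position: [0.4001, -0.289, 0.2395]
tcp_rot: [[1.0, -0.023, -0.001], [-0.023, -1.0, 0.002], [-0.001, -0.002, -1.0]]
force: [-0.2, -0.0, -0.3]
opening: 0.005
grasp_force: 0.0
```

```bash
python3 - <<'E'
from rig import bot
import cv2,numpy as np,pickle
W=bot.camera_model("wrist");w=bot.capture("wrist");s=bot.capture("side")
pickle.dump(W,open("w2.pkl","wb"))
s=cv2.resize(s[280:350,180:260],(320,280))
a=np.zeros((420,780,3),np.uint8);a[:,:560]=w;a[:280,560:]=s[:,30:250];cv2.imwrite("pics/w2.png",a)
E
```

```text
(no output)
```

View pics/w2.png

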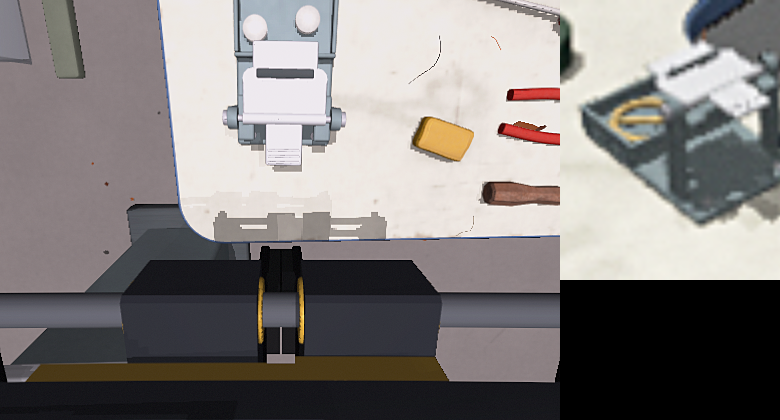

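The buckle tag (right panel) lies flat over its tray, bar up. In the wrist view the bobbin tag's end corners are at (253,40) and (318,40), and the tail end corners at (266,165) and (302,165).

```bash
python3 - <<'E'
from h import *
import pickle
W=pickle.load(open("w2.pkl","rb"))
ob=[(W,'t',(.057,.025),(253.5,40)),(W,'t',(.057,-.025),(318,40)),(W,'t',(-.038,.015),(266,165)),(W,'t',(-.038,-.015),(302,165))]
q,r=fit(ob,ST['bb'],3.09);print(q,r.round(1).tolist())
p=np.array([.4005,-.289,.24])
ST['bb']=q[:3];y=np.degrees(q[2]);print(y)
L=[(-32,0,150),(-32,0,90),(-32,0,60),(-32,0,160),(84,0,160)]
rows(p,yawR(-1.3),[(loc('bb',*l),y) for l in L])
E
```

```text
[ 0.46031867 -0.29340085 -0.03080853  3.11418009] [[-1.3, -0.1], [0.7, 0.4], [0.1, -0.3], [0.1, 0.0]]
-1.7651988086158863
[2.79, 0.28, 7.9] rz 0.5
[2.79, 0.28, 13.9] rz 0.5
[2.79, 0.28, 16.9] rz 0.5
[2.79, 0.28, 6.9] rz 0.5
[14.39, 0.37, 6.9] rz 0.5
```

Request:
{"api": "apply_moves", "payload": {
  "steps": [
    [[1.4,0.1,4,0,0,0.5,-1],[2.8,0.3,8,0,0,0.5,-1],[2.8,0.3,10.5,0,0,0.5,-1],[2.8,0.3,13,0,0,0.5,-1],[2.8,0.3,14,0,0,0.5,-1],[2.8,0.3,14.8,0,0,0.5,-1],[2.8,0.3,15.5,0,0,0.5,-1],[2.8,0.3,16.2,0,0,0.5,-1],[2.8,0.3,16.9,0,0,0.5,-1],[2.8,0.3,16.9,0,0,0.5,-1]]
  ]
}}

```text
time_s: 12.98
position: [0.4282, -0.2935, 0.0705]
tcp_rot: [[1.0, -0.031, -0.001], [-0.031, -1.0, 0.001], [-0.001, -0.001, -1.0]]
force: [-0.1, 0.7, -0.2]
opening: 0.004
grasp_force: 0.0
```

Request:
{"api": "apply_moves", "payload": {
  "steps": [
    [[0,0,-3,0,0,0,-1],[0,0,-6,0,0,0,-1],[0,0,-9.5,0,0,0,-1],[4,0,-9.5,0,0,0,-1],[8,0,-9.5,0,0,0,-1],[11.6,0,-9.5,0,0,0,-1],[11.6,0,-7,0,0,0,-1],[11.6,0,-4.3,0,0,0,-1],[10,0,-4.3,0,0,0,-1],[9,0,-4.3,0,0,0,-1],[8,0,-4.3,0,0,0,-1],[7,0,-4.3,0,0,0,-1],[6,0,-4.3,0,0,0,-1],[5.2,0,-4.4,0,0,0,-1],[4.6,0,-4.5,0,0,0,-1],[4.2,0,-4.5,0,0,0,-1],[4.2,0,-4.5,0,0,0,-1]]
  ]
}}

```text
time_s: 15.1
position: [0.4701, -0.2948, 0.1159]
tcp_rot: [[1.0, -0.031, -0.001], [-0.031, -1.0, 0.0], [-0.001, -0.0, -1.0]]
force: [0.4, -0.6, -0.1]
opening: 0.003
grasp_force: 0.0
```

```bash
python3 - <<'E'
from rig import bot
import cv2
cv2.imwrite("pics/d3.png",cv2.resize(bot.capture("side")[170:310,230:420],(760,560)))
E
```

```text
(no output)
```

View pics/d3.png

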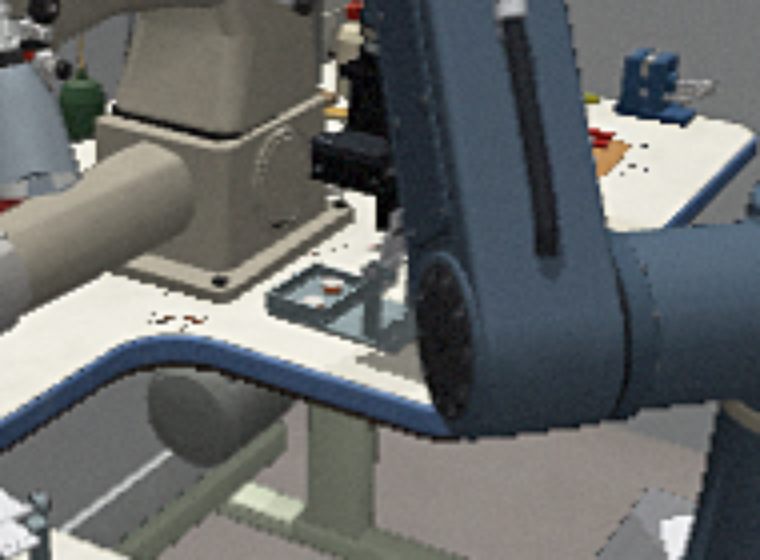

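The arm hides much of this view, but the tag is upright at about (395,230), in front of the fingers. I'll continue with the mirrored push.

Request:
{"api": "apply_moves", "payload": {
  "steps": [
    [[-0.5,0,-0.1,0,0,0,-1],[-1.1,0,-0.1,0,0,0,-1],[-1.7,0,-0.1,0,0,0,-1],[-2.3,0,0,0,0,0,-1],[-3,0,0.3,0,0,0,-1],[-3.7,0,0.65,0,0,0,-1],[-4.2,0,1,0,0,0,-1],[-4.6,0,1.3,0,0,0,-1],[-4.9,0,1.6,0,0,0,-1],[-4.9,0,1.8,0,0,0,-1],[-4.9,0,1.9,0,0,0,-1],[-4.9,0,2,0,0,0,-1],[-4.9,0,2,0,0,0,-1]]
  ]
}}

```text
time_s: 16.77
position: [0.4217, -0.2934, 0.096]
tcp_rot: [[1.0, -0.031, 0.0], [-0.031, -1.0, -0.0], [0.0, 0.0, -1.0]]
force: [0.2, -0.6, 0.6]
opening: 0.003
grasp_force: 0.0
```

Request:
{"api": "apply_moves", "payload": {
  "steps": [
    [[0,0,0.05,0,0,0,-1],[0,0,0.1,0,0,0,-1],[0,0,0.1,0,0,0,-1]]
  ]
}}

```text
time_s: 17.15
position: [0.4217, -0.2934, 0.0951]
tcp_rot: [[1.0, -0.031, 0.0], [-0.031, -1.0, -0.0], [0.0, 0.0, -1.0]]
force: [0.3, -0.5, 0.1]
opening: 0.005
grasp_force: 0.1
```

Request:
{"api": "apply_moves", "payload": {
  "steps": [
    [[0,0,0.05,0,0,0,-1],[0,0,0.1,0,0,0,-1],[0,0,0.1,0,0,0,-1]]
  ]
}}

```text
time_s: 17.52
position: [0.4216, -0.2934, 0.094]
tcp_rot: [[1.0, -0.031, -0.0], [-0.031, -1.0, -0.0], [-0.0, 0.0, -1.0]]
force: [0.2, -0.3, 0.2]
opening: 0.004
grasp_force: 0.0
```

Request:
{"api": "apply_moves", "payload": {
  "steps": [
    [[0,0,0.05,0,0,0,-1],[0,0,0.1,0,0,0,-1],[0,0,0.1,0,0,0,-1]]
  ]
}}

```text
time_s: 17.9
position: [0.4216, -0.2934, 0.0937]
tcp_rot: [[1.0, -0.031, 0.0], [-0.031, -1.0, -0.0], [0.0, 0.0, -1.0]]
force: [-1.3, 0.7, 7.2]
opening: 0.007
grasp_force: 3.3
```

Request:
{"api": "apply_moves", "payload": {
  "steps": [
    [[0,0,0.05,0,0,0,-1],[0,0,0.1,0,0,0,-1],[0,0,0.1,0,0,0,-1]]
  ]
}}

```text
time_s: 18.27
position: [0.4216, -0.2935, 0.0936]
tcp_rot: [[1.0, -0.031, 0.0], [-0.031, -1.0, -0.001], [0.0, 0.001, -1.0]]
force: [-2.5, 2.1, 12.6]
opening: 0.004
grasp_force: 6.6
```

The tag is at its stop. I'll lift straight up, back off a little and check.

Request:
{"api": "apply_moves", "payload": {
  "steps": [
    [[0,0,-2,0,0,0,-1],[0,0,-6,0,0,0,-1],[0,0,-10,0,0,0,-1],[-2,0,-14.5,0,0,0,-1],[-2,0,-14.5,0,0,0,-1],[-2,0,-14.5,0,0,0,-1],[-2,0,-14.5,0,0,0,-1]]
  ]
}}

```text
time_s: 19.15
position: [0.4012, -0.2921, 0.2356]
tcp_rot: [[1.0, -0.031, -0.002], [-0.031, -1.0, 0.002], [-0.002, -0.002, -1.0]]
force: [0.0, 0.3, -0.4]
opening: 0.005
grasp_force: 0.0
```

```bash
python3 - <<'E'
from rig import bot
import cv2,numpy as np
w=bot.capture("wrist");s=bot.capture("side")
s=cv2.resize(s[280:350,180:260],(320,280))
a=np.zeros((420,780,3),np.uint8);a[:,:560]=w;a[:280,560:]=s[:,30:250];cv2.imwrite("pics/w3.png",a)
E
```

```text
(no output)
```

View pics/w3.png

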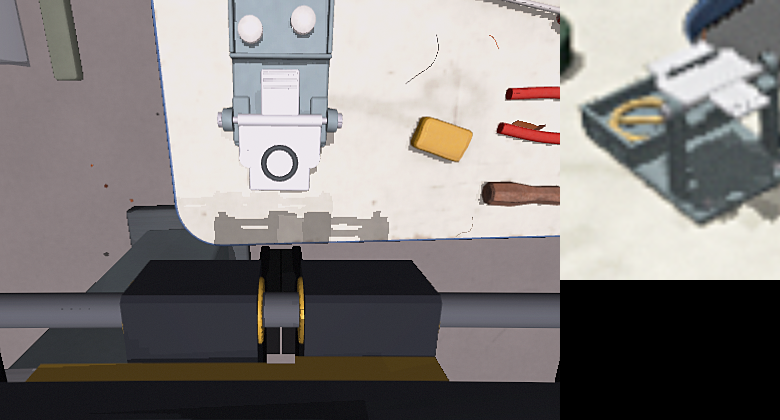

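The bobbin tag now lies flat with the ring up (ring at (280,163)), the bobbins haven't moved, and the buckle tag is still flat with the bar up.

```bash
python3 -c "
from rig import bot
print(bot.hand_in())"
```

```text
the job is handed in; nothing more can be done
None
```

I handed the job in: the buckle tag was flipped first and lies flat over its tray, bar up (waiting), the bobbin tag lies flat away from its tray, ring up (in work), and no shifted parts showed in the last pictures; no verdict was returned.

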